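Dock the battery pack under its lip and snap it down

TASK

Put the battery pack on the charging dock: with its tail raised, hook its tongue under the dock's lip and push it in gently until it bottoms on the hidden stop, then swing the tail down, keeping the pack home against the stop, until both side catches have snapped over it. Push lightly: at most about 2 kg against the stop and 4 kg on the dock in all, and leave the jar, the tape roll and the capacitor where they stand.

Things in the scene. Friction and masses are not known exactly. Their poses are not given: they have to be found in the camera images.
- pack: battery pack, loose, 0.22 to 0.42 kg, starts flat on the worktop. Origin half-way up, 23 mm above the underside; x to the tongue, z up. Black base plate x -62.5 to 62.5 mm, 60 mm wide, 13 mm thick; on it a grey block, x -55 to 45 mm, 44 mm wide, up to 46 mm above the underside: grasp it across the 44 mm, its sides are bare from 13 to 46 mm up
- tongue_tip (a point): middle of the tongue's end face, 86.5 mm ahead of the pack's origin and 12.5 mm below it; same axes as the pack. The tongue, 48 mm wide and 5 mm thick, sticks out 24 mm from the base plate's nose end and lies 8 to 13 mm above the underside, flush with the base plate's top
- nose_edge (a point): middle of the base plate's lower nose edge (62.5 mm ahead of the pack's origin, 23 mm below it), below the root of the tongue. With this edge resting on the dock's tray floor and the tail raised by 10 to 17 degrees the tongue fits in below the lip. Turning the pack flat draws the tongue's end some 2.5 mm back from the stop, so it must be followed up
- cradle: grey charging dock, fixed to the worktop, 184 (x) x 92 mm. Origin under its centre at worktop height; x points to the lip, z up. Tray floor 8 mm above the worktop; side guides 65 mm apart, 15 mm high. With the pack home and flat, its underside lies on the tray floor and the pack's x axis along the dock's
- lip_edge (a point): middle of the lower front edge of the metal lip, dock x = 56 mm, 22.8 mm above the worktop (14.8 above the tray floor); dock axes. The lip is 5 mm thick and covers dock x 56 to 92 mm. The stop below it is as wide as the pocket; its face lies 8 to 22 mm beyond this edge, a setting that is not measured, is hidden from above, and must be felt
- tail_fence (a point): middle of the top of the tail fence's inner face, dock x = -88 mm, 15 mm above the worktop. The fence keeps the pack from being laid flat first and then slid in
- stop_face (a joint): stiff buffer on which the stop face sits (m; 0 = unloaded, grows as the tongue presses it along dock +x, 20 N per mm; 0.001 = 20 N is the most it should bear). The value does not tell where the face lies
- plunger (a joint): sprung contact that stands out 6 mm from the stop face (m; 0 = out, 0.006 = pressed flush by a pack that is home against the stop); very light, under 0.5 N
- catch_left (a joint): sprung steel catch on the dock's +y side, dock x -67 to -49 mm (m; 0 = sprung in; grows outward, it gives way about 4 mm as the pack's base plate passes). Its sloped nose hangs 1.2 mm above the base plate of a seated pack; roughly 5 to 8 N pressed down near the tail drives the pack past both catches
- catch_right (a joint): the same catch on the -y side
- flux_jar: bystander: round jar with a red lid, 54 mm across, 38 mm high; origin under its centre
- tape_blue: bystander: roll of blue tape lying flat, 56 mm across, 18 mm high; origin under its centre
- big_capacitor: bystander: brown can, 33 mm across, 45 mm high; origin under its centre
Not all that is in view belongs to the job. What is meant by the pack is not orange or purple, and is the larger of those in its own colour.

How it is judged (in metres and radians):
On the way:
1. the tongue is at least 5 mm under the lip while the tail is raised (pack tilted by 5 degrees or more) (x of tongue_tip in the frame of lip_edge above 0.005 m and z of tongue_tip in the frame of lip_edge below -0.001 m and y of tongue_tip in the frame of lip_edge between -0.01 and 0.01 m and angle between pack's own z axis and vertical above 0.087 rad), for 0.2 s.
At the end, for the whole second after the job is handed in: the pack lies flat (within 2 degrees) and in line (within 4.5 degrees) on the dock's floor (within 2.5 mm), tongue under the lip and home against the stop (plunger pressed by more than 4.5 of its 6 mm), both catches sprung back over its base plate (within 1.5 mm of fully in), released and at rest (angle between pack's own z axis and vertical below 0.035 rad and angle between the x axis of pack and the x axis of cradle, either way round below 0.08 rad and z of pack in the frame of cradle below 0.0335 m and x of tongue_tip in the frame of lip_edge above 0.005 m and z of tongue_tip in the frame of lip_edge below -0.002 m and value of joint plunger above 0.0045 m and value of joint each of catch_left, catch_right below 0.0015 m and linear speed of pack below 0.02 m/s); the robot touches nothing.
It fails at once if the tongue is pushed against the stop with more than 20 N (buffer pressed in by more than 1 mm) (value of joint stop_face above 0.001 m).
It fails at once if the pack is pressed against the dock with more than 45 N (contact force between pack and cradle above 45 N).
It fails at once if the jar, the tape roll or the capacitor is moved by more than 15 mm (distance of any of flux_jar, tape_blue, big_capacitor from where it was at the start of the episode above 0.015 m).
It also fails if it takes over 54 s, if anything falls off the work surface, if the arm or the gripper's body presses on something with over 40 N, if the wrist force passes 120 N, or if a joint passes its speed limit or range.

ROBOT

A 7-joint arm with a two-finger parallel gripper is mounted at the origin on a cart in front of the work surface, level with it; the furniture and walls round the work are solid. World frame = base frame: x ahead of the robot, y to its left, z up, the work surface at z = 0. Lengths are in m, angles in degrees, forces in N, time in s.
With the tool pointing down it reaches from about 0.425 to 0.875 m from the base axis. Payload 4.7 kg.
Tool frame: the origin (TCP) lies at the very end of the fingers, on their centre line; the grasp point (between the pads) lies 19 mm behind it; z points along the fingers, y is the line along which they close (so a half turn about z gives the same grasp; the last joint's range is limited). The gripper opens to 87 mm and grips with 3 to 60 N. Pads are 19 mm wide; open, the fingers measure 117 mm over their backs; the gripper's body (75 mm by 190 mm) begins 51 mm behind the grasp point.
Start: joints at [-66.171, 18.392, -4.016, 83.108, 1.295, 78.541, -3.26], TCP at [0.254, 0.598, 0.223] pointing down, gripper open.
Joint ranges: [-163.93, 163.93], [-17.29, 119.83], [-79.2, 71.16], [3.27, 140.29], [-89.18, 269.18], [5.43, 117.66], [-154.24, 154.24]. Speed limits (degrees/s): [147.25, 147.25, 180, 180, 180, 180, 180].

INTERFACE

Orientations are given as [roll, pitch, yaw] about the fixed x, y, z axes, in that order (R = Rz(yaw) Ry(pitch) Rx(roll)).
In Python, from cell import get_obs, read_camera, sign_off, silhouettes gives the robot as it stands.
- The arm moves only by the tool play_rows, never from a script. Its argument "steps" is a list that holds one entry, the list of rows, each a list of 7 numbers: the shift along the tool's x, y, z in m, then the turn, a rotation vector about the tool's x, y, z in rad, then the finger opening in m, from 0 to 0.087. A call has 1 to 12 rows; each row shifts and turns the commanded pose from where the row before left it, along the tool's axes as they then stand; what a row does not reach is not made up. A row lasts 1/10 s, in which the tool goes at most 50 mm and 8.59 degrees, less where a joint would pass 70% of its speed; a pose out of reach is approached as far as the arm can. A call is refused whole if a number of a shift passes 0.05 or a number of a turn 0.15, either way. A call with a gripper value outside its range is refused whole. The fingers move at their own pace and stop on an object; "force" is the grip in N (left out, the last holds). Time passes only in rows, so rows that do not move let the fingers close. It gives the time, the measured TCP pose, the force, the opening and the grip force at its end, in the units of the state.
- get_obs(): the state, without advancing time (a new reading comes with each control period).
- read_camera(name): name is "scene" or "top" or "wrist"; returns a dict with "frame" (384x512x3 uint8, red, green, blue), "intrinsics" (3x3 intrinsics, pixels), "k1" (the pictures are not rectified: a ray, as slopes to the right and down, at radius r is drawn at 1 + k1 r^2 times it, then the intrinsics apply), "view" (4x4, takes a point from world to camera coordinates). Camera axes: x right, y up, looking along -z (the intrinsics and any distortion apply to the point x, -y, -z); pixel columns grow to the right and rows downward; lengths in m; the calibration is good to about 2 mm. A picture is of the moment at which its call begins. There is no depth.
- sign_off(): hands the job in; it is judged then, once.
Trained networks look in the newest picture that a camera, given by its name, has taken for a name from the list of things; names that differ only in an ending like _2 or _b are one class to them, and where a whole thing is asked for, a point or a joint stands for the part that bears it (a point fixed in the world has none). Each returns a list of dicts, best first, with "p" (0 to 1); they miss things now and then, are a little off and sometimes report something else, mostly with a low value. They report only what shows in the picture. A call takes as long as a camera call. They do not tell look-alikes from the thing itself.
- silhouettes(camera, name): "pixels" (384x512 bool, what is visible of it) and "extent" ([left, top, right, bottom] in pixels, round what is visible of it).
The state is a dict: "time_s": time; "qpos": joint angles; "joint_velocities": joint speeds; "effort": joint torques, N m; "tool_pos": TCP position; "tool_rot": TCP orientation; "force": force on the tool from outside, world axes, zero at the start; "wrist_torque": the same for the moment, N m; "grip_width": finger opening in m; "grasp_force": force on a finger pad.
Only numpy, scipy, OpenCV 4.12 (cv2) and the standard library are available. Lean on these libraries where they do the work, as an engineer would, in place of code of your own. Each camera call takes 0.05 s, during which the arm holds its last target. There are 200 camera calls.

## Working session

There is one attempt and no reset: what is moved stays moved. The work goes in short steps, Python scripts to look and compute and a tool call to move; the robot and the scene stay as the last step left them, time stands still between calls to the robot, and variables do not carry over. Pictures are saved under pics/ and viewed, at most 10 in all, crops included, and the job is handed in when it is done.

Besides the shell and the picture viewer there is one more tool, called after "Emit:" by a JSON object that holds its "op" and its "data", one argument or row to a line. play_rows: Moves the arm, as the interface text tells. Its arguments: {"type":"object","properties":{"steps":{"type":"array","items":{"type":"array","items":{"type":"array","items":{"type":"number"}}}},"force":{"type":"number"}},"required":["steps"]}

```bash
mkdir -p pics; ls
cat > h.py <<'E'
import numpy as np, cv2
from cell import get_obs, read_camera, sign_off, silhouettes
def proj(c,P):
    P=np.atleast_2d(P); q=(c["view"]@np.c_[P,np.ones(len(P))].T).T
    s=np.c_[q[:,0]/-q[:,2], -q[:,1]/-q[:,2]]; r2=(s**2).sum(1,keepdims=True)
    s=s*(1+c["k1"]*r2); K=np.array(c["intrinsics"])
    return np.c_[K[0,0]*s[:,0]+K[0,2],K[1,1]*s[:,1]+K[1,2]]
def ray(c,uv):
    K=np.array(c["intrinsics"]); d=np.array([(uv[0]-K[0,2])/K[0,0],(uv[1]-K[1,2])/K[1,1]]); s=d.copy()
    for _ in range(20): s=d/(1+c["k1"]*(s@s))
    V=np.array(c["view"]); R=V[:3,:3]
    return -R.T@V[:3,3], R.T@np.array([s[0],-s[1],-1])
def onz(c,uv,z):
    o,d=ray(c,uv); return o+d*(z-o[2])/d[2]
E
python3 - <<'E'
from h import *
ims=[]
for n in ["scene","top"]:
    c=read_camera(n); cv2.imwrite(f"pics/{n}0.png",c["frame"][:,:,::-1]); ims.append(c["frame"][:,:,::-1])
    print(n,np.round(c["intrinsics"],1).tolist(),c["k1"],np.round(c["view"],3).tolist())
    for t in ["pack","cradle","flux_jar","tape_blue","big_capacitor"]:
        for d in silhouettes(n,t):
            m=d["pixels"]; ys,xs=np.nonzero(m)
            print(n,t,round(d["p"],2),np.round(d["extent"]).tolist(),len(xs),xs.mean().round(1),ys.mean().round(1),np.round(onz(c,(xs.mean(),ys.mean()),0.02),3))
print(get_obs())
E
```

```text
pics
scene [[492.5, 0.0, 256.4], [0.0, 492.5, 192.0], [0.0, 0.0, 1.0]] -0.12733914936116378 [[0.794, -0.607, 0.006, -0.414], [0.275, 0.368, 0.888, -0.222], [-0.542, -0.704, 0.459, -0.737], [0.0, 0.0, 0.0, 1.0]]
scene pack 0.96 [227.0, 137.0, 270.0, 162.0] 832 247.3 148.7 [0.74  0.328 0.02 ]
scene pack 0.74 [171.0, 161.0, 208.0, 183.0] 523 191.5 170.9 [0.541 0.294 0.02 ]
scene pack 0.64 [132.0, 187.0, 153.0, 210.0] 468 142.1 197.7 [0.379 0.238 0.02 ]
scene pack 0.6 [185.0, 171.0, 252.0, 211.0] 1489 219.8 191.5 [0.536 0.158 0.02 ]
scene cradle 0.86 [255.0, 205.0, 356.0, 264.0] 3032 307.4 236.2 [ 0.567 -0.103  0.02 ]
scene flux_jar 0.66 [351.0, 193.0, 376.0, 220.0] 533 360.8 204.3 [ 0.75  -0.079  0.02 ]
scene tape_blue 0.56 [316.0, 174.0, 337.0, 189.0] 267 326.1 182.2 [0.767 0.047 0.02 ]
scene big_capacitor 0.89 [197.0, 220.0, 212.0, 244.0] 433 202.2 229.8 [0.415 0.04  0.02 ]
top [[457.2, 0.0, 252.2], [0.0, 457.2, 194.8], [0.0, 0.0, 1.0]] -0.0214756772931154 [[0.024, -1.0, 0.015, 0.049], [0.985, 0.026, 0.169, -0.573], [-0.169, 0.011, 0.986, -0.921], [0.0, 0.0, 0.0, 1.0]]
top pack 0.74 [
[... 657 characters left out ...]
0.6, 'qpos': array([-66.17271693,  18.39124877,  -4.01450173,  83.10545078,
         1.29512329,  78.54224802,  -3.25893814]), 'joint_velocities': array([ 0.05438628, -0.03000785,  0.03430062,  0.02506006,  0.00417659,
        0.00609466, -0.12572681]), 'effort': array([-9.22633408e-04, -4.90787959e+01, -4.03293651e-01, -3.12604487e+01,
       -6.35425933e-02,  3.37698672e-02,  1.60795742e-05]), 'tool_pos': array([0.25423348, 0.59825111, 0.2226124 ]), 'tool_rot': array([1.79993816e+02, 3.33124405e-03, 1.56981036e+02]), 'force': array([-0.06129477,  0.43804837, -0.1831121 ]), 'wrist_torque': array([ 0.02873801,  0.0306137 , -0.00106489]), 'grasp_force': 0.0, 'grip_width': 0.08704982787860852}
```

View pictures.

Run:
```python
import cv2,numpy as np
t=cv2.imread("pics/top0.png"); cv2.imwrite("pics/top0b.png",cv2.resize(t[80:310,90:390],None,fx=2.6,fy=2.6,interpolation=cv2.INTER_CUBIC))
```

```text
(no output)
```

View pics/top0b.png

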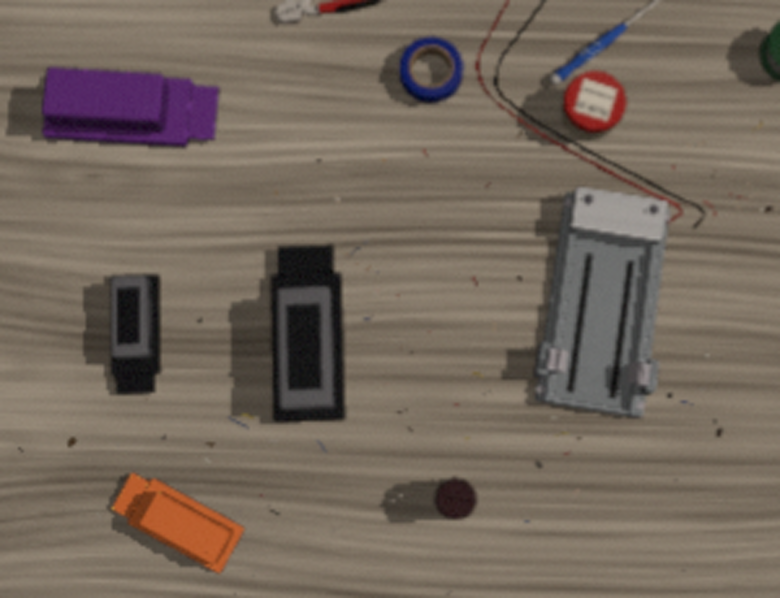

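View pics/scene0.png

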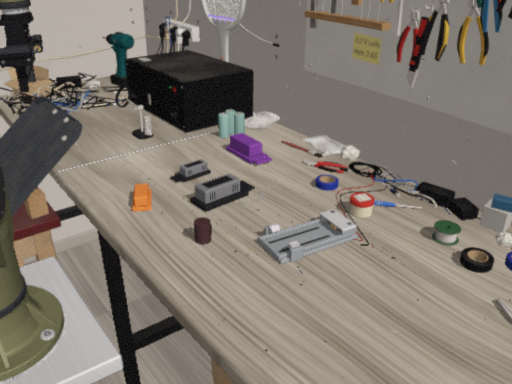

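Top view at 2.6x (pixels = crop/2.6 + (90,80)). There are four pack-like things: large black/grey at (208,208), small black/grey at (142,207), purple at (138,121) and orange at (158,280). The pack is the large black/grey one at (208,208), since it isn't orange or purple and is the bigger of the two black ones; the enlarged crop confirms this. Its tongue points up the picture, which is +x. The dock is at (322,196) with its lip at the top.

Next I fit both poses from the silhouettes.

```bash
cat >> h.py <<'E'
def box(x0,x1,y0,y1,z0,z1): return np.array([[x,y,z] for x in(x0,x1) for y in(y0,y1) for z in(z0,z1)])/1000
PACK=[box(-62.5,62.5,-30,30,0,13),box(-55,45,-22,22,13,46),box(62.5,86.5,-24,24,8,13)]
DOCK=[box(-92,92,-46,46,0,8),box(-92,92,-46,46,8,15),box(56,92,-46,46,8,27.8)]
def place(B,p): # x,y,yaw(rad)[,z]
    c,s=np.cos(p[2]),np.sin(p[2]); z=p[3] if len(p)>3 else 0
    return B@np.array([[c,s,0],[-s,c,0],[0,0,1]])+[p[0],p[1],z]
def mask(c,boxes,p,S=4):
    m=np.zeros((384*S,512*S),np.uint8)
    for B in boxes:
        u=(proj(c,place(B,p))+.5)*S; cv2.fillConvexPoly(m,cv2.convexHull(np.round(u).astype(np.int32)),1)
    return cv2.resize(m.astype(np.float32),(512,384),interpolation=cv2.INTER_AREA)
def fit(views,boxes,p0,free_z=False):
    from scipy.optimize import minimize
    def cost(q,vs=views):
        t=0
        for c,m in vs:
            a=mask(c,boxes,q); t+=1-np.minimum(a,m).sum()/np.maximum(a,m).sum()
        return t/len(vs)
    p0=np.array(list(p0)+([0.] if free_z else [])); n=len(p0)
    st=np.array([.015,.015,.12,.01])[:n]
    for k in range(3):
        sim=np.vstack([p0]+[p0+np.eye(n)[i]*st[i]/(k+1) for i in range(n)])
        r=minimize(cost,p0,method="Nelder-Mead",options=dict(initial_simplex=sim,xatol=1e-4,fatol=1e-4)); p0=r.x
    return r.x,r.fun
def best(cam,name,c,guess):
    L=silhouettes(cam,name); 
    def d(o):
        ys,xs=np.nonzero(o["pixels"]); return np.hypot(*(np.array([xs.mean(),ys.mean()])-proj(c,guess)[0]))
    return min(L,key=d)["pixels"].astype(np.float32) if L else None
E
python3 - <<'E'
from h import *
C={n:read_camera(n) for n in("scene","top")}
for t,B,g in(("pack",PACK,(.54,.158,0)),("cradle",DOCK,(.57,-.095,-.1))):
    V={n:(C[n],best(n,t,C[n],[g[0],g[1],.02])) for n in C}
    for lab,vs,fz in(("both",list(V.values()),0),("both z",list(V.values()),1),("top",[V["top"]],0),("scene",[V["scene"]],0)):
        r,f=fit(vs,B,g,fz); print(t,lab,np.round(r,4),"yaw",np.degrees(r[2]).round(1),"1-iou",round(f,3))
E
```

```text
pack both [0.5363 0.1596 0.0651] yaw 3.7 1-iou 0.071
pack both z [0.5365 0.1592 0.0699 0.0019] yaw 4.0 1-iou 0.065
pack top [0.537  0.159  0.0646] yaw 3.7 1-iou 0.035
pack scene [0.5379 0.1648 0.103 ] yaw 5.9 1-iou 0.076
cradle both [ 0.5809 -0.0897 -0.1394] yaw -8.0 1-iou 0.085
cradle both z [ 0.5808 -0.0901 -0.1445  0.0007] yaw -8.3 1-iou 0.084
cradle top [ 0.581  -0.0901 -0.1364] yaw -7.8 1-iou 0.047
cradle scene [ 0.5828 -0.089  -0.1538] yaw -8.8 1-iou 0.117
```

Emit:
{"op": "play_rows", "data": {
  "steps": [
    [[-0.0393,-0.0267,0.0064,0,0,0,0.087],[-0.0393,-0.0267,0.0064,0,0,0,0.087],[-0.0393,-0.0267,0.0064,0,0,0,0.087],[-0.0393,-0.0267,0.0064,0,0,0,0.087],[-0.0393,-0.0267,0.0064,0,0,0,0.087],[-0.0393,-0.0267,0.0064,0,0,0,0.087],[-0.0393,-0.0267,0.0064,0,0,0,0.087],[-0.0393,-0.0267,0.0064,0,0,0,0.087],[-0.0393,-0.0267,0.0064,0,0,0,0.087],[-0.0393,-0.0267,0.0064,0,0,0,0.087],[-0.0393,-0.0267,0.0064,0,0,0,0.087],[0,0,0,0,0,-0.118,0.087]]
  ]
}}

```text
time_s: 2.1
tool_pos: [0.5404, 0.15, 0.1517]
tool_rot: [-179.8, 0.1, 163.2]
force: [0.7, -0.8, 0.5]
grip_width: 0.0872
grasp_force: 0.0
```

Emit:
{"op": "play_rows", "data": {
  "steps": [
    [[0,0,0,0,0,-0.118,0.087],[0,0,0,0,0,-0.118,0.087],[0,0,0,0,0,-0.118,0.087],[0,0,0,0,0,0,0.087],[0,0,0,0,0,0,0.087]]
  ]
}}

```text
time_s: 2.6
tool_pos: [0.5373, 0.1589, 0.1523]
tool_rot: [180.0, 0.0, -176.1]
force: [0.7, 0.0, 1.1]
grip_width: 0.0873
grasp_force: 0.0
```

Run:
```python
from h import *
c=read_camera("wrist"); im=c["frame"][:,:,::-1].copy()
o=get_obs(); print(o["time_s"],o["tool_pos"],o["tool_rot"],o["qpos"],o["force"])
for L in [silhouettes("wrist","pack")]:
  for d in L: print(d["p"],d["extent"])
g=(.537,.1593,.067)
m=best("wrist","pack",c,[g[0],g[1],.02])
for fz in(0,1):
    r,f=fit([(c,m)],PACK,g,fz);print(np.round(r,4),np.degrees(r[2]),f)
a=(mask(c,PACK,fit([(c,m)],PACK,g)[0])>.5).astype(np.uint8)
cv2.drawContours(im,cv2.findContours(a,0,2)[0],-1,(0,255,0),1)
cv2.drawContours(im,cv2.findContours((m>.5).astype(np.uint8),0,2)[0],-1,(0,0,255),1)
cv2.imwrite("pics/w1.png",im)
```

```text
2.65 [0.53726794 0.15891787 0.15226607] [ 1.79990023e+02  1.18031948e-02 -1.76116444e+02] [-31.31707755  10.0796477   13.50713769 101.89363001  -2.52881905
  68.30531766  76.80737084] [-0.1048913  -0.17122908  0.18830437]
0.68 [324.3, 0.0, 443.8, 70.4]
0.57 [227.7, 111.3, 293.1, 254.5]
[0.5359 0.1599 0.0633] 3.626158388082969 0.042482078075408936
[ 0.5364  0.1597  0.0607 -0.0077] 3.4771011230943447 0.02712404727935791
```

View pics/w1.png

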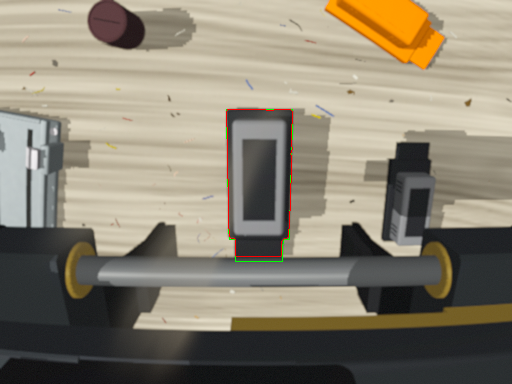

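The wrist view shows the pack at about (260,180), and the fitted outline lies on it. The tongue end at about (260,258) is hidden behind the gripper bar. The poses from three views agree within 2 mm, so I go down and grasp at pack x ≈ -5 mm.

Emit:
{"op": "play_rows", "data": {
  "force": 45,
  "steps": [
    [[0.0057,0.001,0.03,0,0,0,0.087],[0,0,0.04,0,0,0,0.087],[0,0,0.04,0,0,0,0.087],[0,0,0.026,0,0,0,0.087],[0,0,0,0,0,0,0.087],[0,0,0,0,0,0,0.03],[0,0,0,0,0,0,0.03],[0,0,0,0,0,0,0.03],[0,0,0,0,0,0,0.03],[0,0,0,0,0,0,0.03]]
  ]
}}

```text
time_s: 3.75
tool_pos: [0.532, 0.1597, 0.0171]
tool_rot: [180.0, 0.1, -176.0]
force: [0.3, 0.2, -0.2]
grip_width: 0.0548
grasp_force: 0.0
```

Emit:
{"op": "play_rows", "data": {
  "steps": [
    [[0,0,0,0,0,0,0.03],[0,0,0,0,0,0,0.03],[0,0,0,0,0,0,0.03],[0,0,0,0,0,0,0.03],[0,0,0,0,0,0,0.03]]
  ]
}}

```text
time_s: 4.25
tool_pos: [0.5317, 0.1595, 0.0165]
tool_rot: [180.0, 0.0, -176.0]
force: [-1.4, -0.4, 4.8]
grip_width: 0.0435
grasp_force: 45.0
```

Emit:
{"op": "play_rows", "data": {
  "steps": [
    [[0,0,-0.02,0,0,0,0.03],[0,0,-0.04,0,0,0,0.03],[-0.0227,-0.0267,-0.03,0,0,0,0.03],[-0.0227,-0.0267,-0.03,0,0,0,0.03],[-0.0227,-0.0267,-0.03,0,0,0,0.03],[-0.0227,-0.0267,-0.03,0,0,0,0.03],[0,0,0,0,0,0.103,0.03],[0,0,0,0,0,0.103,0.03],[0,0,0,0,0,0,0.03],[0,0,0,0,0,0,0.03],[0,0,0,0,0,0,0.03]]
  ]
}}

```text
time_s: 5.35
tool_pos: [0.6291, 0.0596, 0.1954]
tool_rot: [-180.0, -0.1, 172.4]
force: [-0.4, 0.3, -2.1]
grip_width: 0.0433
grasp_force: 45.0
```

Run:
```python
from h import *
c=read_camera("wrist"); im=c["frame"][:,:,::-1].copy()
o=get_obs(); print(o["time_s"],o["tool_pos"],o["tool_rot"],o["qpos"],o["force"],o["grip_width"])
g=(.581,-.09,-.138)
for d in silhouettes("wrist","cradle"): print(d["p"],d["extent"])
m=best("wrist","cradle",c,[g[0],g[1],.01])
r,f=fit([(c,m)],DOCK,g);print(np.round(r,4),np.degrees(r[2]),f)
for B in DOCK:
    a=(mask(c,[B],r)>.5).astype(np.uint8); cv2.drawContours(im,cv2.findContours(a,0,2)[0],-1,(0,255,0),1)
cv2.drawContours(im,cv2.findContours((m>.5).astype(np.uint8),0,2)[0],-1,(0,0,255),1)
cv2.imwrite("pics/w2.png",cv2.resize(im,(800,600)))
cv2.imwrite("pics/w2raw.png",c["frame"][:,:,::-1])
```

```text
5.4 [0.62922403 0.0596233  0.19568068] [-1.79992024e+02 -3.89961981e-02  1.72329827e+02] [-23.49923162  17.3037599   19.39860445  88.70074398  -5.86987179
  75.03903631  78.93708609] [ 0.0558192   0.17241651 -2.21390258] 0.04402084440057949
0.77 [50.5, 53.8, 165.0, 228.5]
[ 0.5792 -0.09   -0.1367] -7.831050570484646 0.07912081480026245
```

View pics/w2.png

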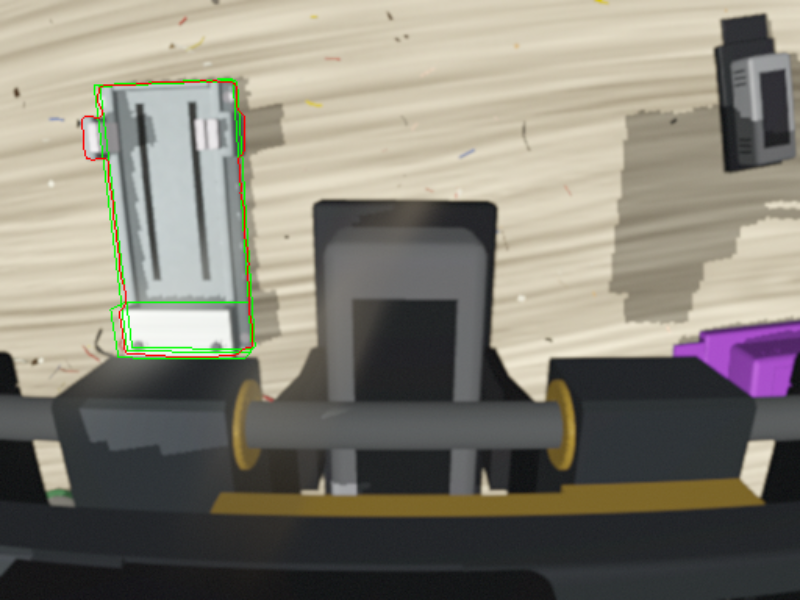

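The wrist view shows the dock at about x 97–250, y 80–355 of the enlarged picture. The fit lies on it, with the lip below and the catches near y 135. The poses from four views agree within 2 mm: dock (0.580, -0.090), yaw -7.8°. Next I check the pack in the hand and work out the approach.

```bash
cat >> h.py <<'E'
from scipy.spatial.transform import Rotation as Ro
DK=(.580,-.090,np.radians(-7.8))
A=np.array([-.0043,0,-.0065])   # TCP in pack frame
FLIP=np.array([[-1,0,0],[0,1,0],[0,0,-1.]]) # tool axes in pack frame
def target(nx,nz,th,ny=0,yaw=0):  # nose edge in dock frame (m), tilt deg -> TCP pos, R
    Rd=Ro.from_euler('z',DK[2]+np.radians(yaw)); Rp=Rd*Ro.from_euler('y',th,degrees=True)
    nose=np.array([DK[0],DK[1],0])+Ro.from_euler('z',DK[2]).apply([nx,ny,nz])
    org=nose-Rp.apply([.0625,0,-.023])
    return org+Rp.apply(A), Rp*Ro.from_matrix(FLIP)
def state(o=None):
    o=o or get_obs(); R=Ro.from_euler('xyz',o["tool_rot"],degrees=True); Rp=R*Ro.from_matrix(FLIP.T)
    org=o["tool_pos"]-Rp.apply(A); Rd=Ro.from_euler('z',DK[2]); d=np.array([DK[0],DK[1],0])
    f=lambda p:np.round(1e3*Rd.inv().apply(org+Rp.apply(p)-d),1)
    return dict(t=o["time_s"],nose=f([.0625,0,-.023]),tip=f([.0865,0,-.0125]),origin=f([0,0,0]),rpy=np.round((Rd.inv()*Rp).as_euler('xyz',degrees=True),2),
      F=np.round(Rd.inv().apply(o["force"]),1),M=np.round(o["wrist_torque"],2),gw=o["grip_width"])
def go(tp,tR,o=None):
    o=o or get_obs(); R=Ro.from_euler('xyz',o["tool_rot"],degrees=True)
    return np.round(R.inv().apply(tp-o["tool_pos"]),4), np.round((R.inv()*tR).as_rotvec(),3)
E
python3 - <<'E'
from h import *
c=read_camera("wrist"); o=get_obs()
for d in silhouettes("wrist","pack"):
    m=d["pixels"]; print(d["p"],d["extent"])
    if abs((d["extent"][0]+d["extent"][2])/2-260)<20:
        x=(d["extent"][0]+d["extent"][2])/2; e=onz(c,(x,d["extent"][1]),o["tool_pos"][2]-.0035)
        R=Ro.from_euler('xyz',o["tool_rot"],degrees=True); q=FLIP@R.inv().apply(e-o["tool_pos"]); print("tail edge rel TCP, pack axes",q.round(4),"a=",-.0625-q[0])
print(state(o))
tp,tR=target(.022,.030,15)
print(tp,go(tp,tR,o))
R=Ro.from_euler('xyz',o["tool_rot"],degrees=True)*Ro.from_rotvec([0,.262,0]); print("after tilt shift",R.inv().apply(tp-o["tool_pos"]).round(4))
E
```

```text
0.74 [433.2, 205.3, 508.9, 253.4]
0.63 [199.3, 127.2, 319.5, 314.5]
tail edge rel TCP, pack axes [-0.0592  0.001  -0.0035] a= -0.0033469984731707217
0.62 [454.1, 9.5, 510.2, 112.5]
{'t': 5.55, 'nose': array([ 95.5, 154.8, 179.5]), 'tip': array([119.5, 154.9, 190. ]), 'origin': array([ 33. , 154.8, 202.6]), 'rpy': array([0.  , 0.01, 0.07]), 'F': array([-0.2,  0.4, -2. ]), 'M': array([-0.  , -0.  ,  0.02]), 'gw': 0.04363160558067075}
[ 0.54210059 -0.08480843  0.06322689] (array([ 0.0671, -0.1547,  0.1328]), array([-0.   ,  0.262,  0.001]))
after tilt shift [ 0.0304 -0.1547  0.1457]
```

Emit:
{"op": "play_rows", "data": {
  "steps": [
    [[0,0,0,0,0.131,0,0.03],[0,0,0,0,0.131,0,0.03],[0.0076,-0.0387,0.01,0,0,0,0.03],[0.0076,-0.0387,0.01,0,0,0,0.03],[0.0076,-0.0387,0.01,0,0,0,0.03],[0.0076,-0.0386,0.01,0,0,0,0.03],[0,0,0.035,0,0,0,0.03],[0,0,0.035,0,0,0,0.03],[0,0,0.035,0,0,0,0.03],[0,0,0,0,0,0,0.03],[0,0,0,0,0,0,0.03],[0,0,0,0,0,0,0.03]]
  ]
}}

```text
time_s: 6.8
tool_pos: [0.5445, -0.0852, 0.0661]
tool_rot: [180.0, -14.8, 172.2]
force: [0.4, 0.2, -1.7]
grip_width: 0.0437
grasp_force: 45.0
```

Run:
```python
from h import *
print(state()); ims=[]
c=read_camera("top"); t=c["frame"][:,:,::-1]; ims.append(cv2.resize(t[140:260,270:370],(500,600),interpolation=2))
d=read_camera("scene"); s=d["frame"][:,:,::-1]; ims.append(cv2.resize(s[160:280,245:365],(300,300),interpolation=2))
b=np.zeros((600,800,3),np.uint8); b[:,:500]=ims[0]; b[:300,500:]=ims[1]; cv2.imwrite("pics/p3.png",b)
print(target(.022,.030,15)[0],get_obs()["tool_pos"])
```

```text
{'t': 6.8, 'nose': array([24.6, -0. , 33.1]), 'tip': array([50.5, -0. , 37.1]), 'origin': array([-30. ,  -0.1,  71.3]), 'rpy': array([1.000e-02, 1.477e+01, 4.000e-02]), 'F': array([ 0.3,  0.2, -1.7]), 'M': array([-0.05, -0.43,  0.01]), 'gw': 0.04367028759336922}
[ 0.54210059 -0.08480843  0.06322689] [ 0.54437652 -0.08516674  0.06601704]
```

View pics/p3.png

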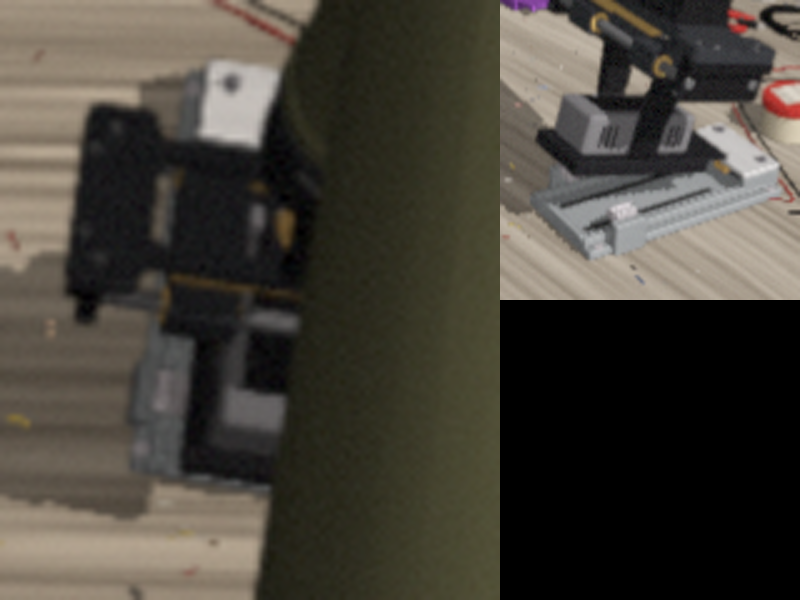

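The scene crop shows the pack nose-down over the dock at about (620,150), with the tongue just short of the lip at about (720,165). It looks lined up, so I lower it.

Emit:
{"op": "play_rows", "data": {
  "steps": [
    [[-0.0018,0,0.0068,0,0,0,0.03],[-0.0018,0,0.0068,0,0,0,0.03],[-0.0013,0,0.0048,0,0,0,0.03],[-0.0005,0,0.0019,0,0,0,0.03],[0,0,0,0,0,0,0.03],[0,0,0,0,0,0,0.03]]
  ]
}}

```text
time_s: 7.5
tool_pos: [0.5423, -0.0852, 0.043]
tool_rot: [-180.0, -15.0, 172.2]
force: [0.4, -0.6, -1.4]
grip_width: 0.0434
grasp_force: 45.0
```

```bash
python3 -c "
from h import *
print(state())"
```

```text
{'t': 7.5, 'nose': array([22.2, -0.4,  9.8]), 'tip': array([48.1, -0.4, 13.7]), 'origin': array([-32.2,  -0.4,  48.2]), 'rpy': array([-0.02, 15.01,  0.  ]), 'F': array([ 0.5, -0.6, -1.4]), 'M': array([-0.16, -0.32,  0.09]), 'gw': 0.043371969098525344}
```

Emit:
{"op": "play_rows", "data": {
  "steps": [
    [[-0.0003,0,0.001,0,0,0,0.03],[0,0,0,0,0,0,0.03],[0,0,0,0,0,0,0.03]]
  ]
}}

```text
time_s: 7.8
tool_pos: [0.5426, -0.0851, 0.0421]
tool_rot: [-180.0, -15.0, 172.2]
force: [1.6, -1.5, -1.7]
grip_width: 0.0433
grasp_force: 45.0
```

Emit:
{"op": "play_rows", "data": {
  "steps": [
    [[-0.0003,0,0.001,0,0,0,0.03],[0,0,0,0,0,0,0.03],[0,0,0,0,0,0,0.03]]
  ]
}}

```text
time_s: 8.1
tool_pos: [0.5426, -0.085, 0.0411]
tool_rot: [-180.0, -15.0, 172.2]
force: [0.3, -0.6, 0.8]
grip_width: 0.0438
grasp_force: 45.0
```

```bash
python3 -c "
from h import *
print(state())"
```

```text
{'t': 8.1, 'nose': array([22.5, -0.1,  7.9]), 'tip': array([48.4, -0.1, 11.8]), 'origin': array([-31.9,  -0.2,  46.2]), 'rpy': array([-0.  , 14.98,  0.02]), 'F': array([ 0.4, -0.6,  0.8]), 'M': array([-0.36, -0.38,  0.11]), 'gw': 0.04379090751828124}
```

Emit:
{"op": "play_rows", "data": {
  "steps": [
    [[-0.0019,0,-0.0006,0,0,0,0.03],[-0.0019,0,-0.0006,0,0,0,0.03],[-0.0019,0,-0.0005,0,0,0,0.03],[-0.0019,0,-0.0005,0,0,0,0.03],[-0.0019,0,-0.0005,0,0,0,0.03],[0,0,0,0,0,0,0.03]]
  ]
}}

```text
time_s: 8.7
tool_pos: [0.5525, -0.086, 0.041]
tool_rot: [180.0, -15.0, 172.2]
force: [-0.9, -0.3, 1.1]
grip_width: 0.0438
grasp_force: 45.0
```

```bash
python3 -c "
from h import *
print(state())"
```

```text
{'t': 8.7, 'nose': array([32.5,  0.3,  7.8]), 'tip': array([58.4,  0.3, 11.7]), 'origin': array([-21.9,   0.2,  46.1]), 'rpy': array([ 0.02, 14.99,  0.03]), 'F': array([-0.9, -0.4,  1.1]), 'M': array([-0.07,  0.  ,  0.06]), 'gw': 0.04377197230603521}
```

Emit:
{"op": "play_rows", "data": {
  "steps": [
    [[-0.001,0,-0.0003,0,0,0,0.03],[-0.001,0,-0.0002,0,0,0,0.03],[-0.001,0,-0.0003,0,0,0,0.03],[-0.001,0,-0.0002,0,0,0,0.03],[0,0,0,0,0,0,0.03]]
  ]
}}

```text
time_s: 9.2
tool_pos: [0.5563, -0.0865, 0.0409]
tool_rot: [180.0, -15.0, 172.2]
force: [-2.1, 0.5, 2.3]
grip_width: 0.0439
grasp_force: 45.0
```

Emit:
{"op": "play_rows", "data": {
  "steps": [
    [[-0.0005,0,-0.0001,0,0,0,0.03],[-0.0005,0,-0.0001,0,0,0,0.03],[-0.0005,0,-0.0002,0,0,0,0.03],[0,0,0,0,0,0,0.03]]
  ]
}}

```text
time_s: 9.6
tool_pos: [0.5579, -0.0869, 0.0409]
tool_rot: [180.0, -15.0, 172.2]
force: [-3.1, 1.2, 1.9]
grip_width: 0.0435
grasp_force: 45.0
```

```bash
python3 -c "
from h import *
print(state())"
```

```text
{'t': 9.6, 'nose': array([37.9,  0.1,  7.7]), 'tip': array([63.8,  0.1, 11.6]), 'origin': array([-16.5,   0.1,  46.1]), 'rpy': array([1.0e-02, 1.5e+01, 3.0e-02]), 'F': array([-3.2,  0.8,  1.9]), 'M': array([0.2 , 0.21, 0.  ]), 'gw': 0.04350978838662945}
```

Emit:
{"op": "play_rows", "data": {
  "steps": [
    [[-0.0005,0,-0.0003,0,0,0,0.03],[-0.0005,0,-0.0002,0,0,0,0.03],[-0.0005,0,-0.0002,0,0,0,0.03],[0,0,0,0,0,0,0.03]]
  ]
}}

```text
time_s: 10.0
tool_pos: [0.5596, -0.0873, 0.041]
tool_rot: [-180.0, -15.0, 172.2]
force: [-1.3, 0.3, -1.0]
grip_width: 0.0437
grasp_force: 45.0
```

Emit:
{"op": "play_rows", "data": {
  "steps": [
    [[-0.0005,0,-0.0001,0,0,0,0.03],[-0.0005,0,-0.0001,0,0,0,0.03],[-0.0005,0,-0.0002,0,0,0,0.03],[0,0,0,0,0,0,0.03]]
  ]
}}

```text
time_s: 10.4
tool_pos: [0.5611, -0.0875, 0.0411]
tool_rot: [-180.0, -15.0, 172.2]
force: [0.4, 0.3, -0.3]
grip_width: 0.0433
grasp_force: 45.0
```

```bash
python3 -c "
from h import *
print(state())"
```

```text
{'t': 10.4, 'nose': array([41.2, -0.1,  7.9]), 'tip': array([67.1, -0.1, 11.9]), 'origin': array([-13.2,  -0.1,  46.3]), 'rpy': array([-0.  , 14.99,  0.02]), 'F': array([ 0.3,  0.4, -0.3]), 'M': array([ 0.03, -0.23, -0.05]), 'gw': 0.0433306034853669}
```

Emit:
{"op": "play_rows", "data": {
  "steps": [
    [[-0.0005,0,-0.0001,0,0,0,0.03],[-0.0005,0,-0.0001,0,0,0,0.03],[-0.0005,0,-0.0002,0,0,0,0.03],[0,0,0,0,0,0,0.03]]
  ]
}}

```text
time_s: 10.8
tool_pos: [0.5616, -0.0876, 0.0412]
tool_rot: [180.0, -15.1, 172.2]
force: [-3.7, 1.6, 0.7]
grip_width: 0.0436
grasp_force: 45.0
```

Emit:
{"op": "play_rows", "data": {
  "steps": [
    [[-0.0005,0,-0.0001,0,0,0,0.03],[-0.0005,0,-0.0001,0,0,0,0.03],[0,0,0,0,0,0,0.03]]
  ]
}}

```text
time_s: 11.1
tool_pos: [0.5619, -0.0876, 0.0413]
tool_rot: [180.0, -15.2, 172.2]
force: [-6.4, 1.1, 2.5]
grip_width: 0.0438
grasp_force: 45.0
```

```bash
python3 -c "
from h import *
print(state())"
```

```text
{'t': 11.1, 'nose': array([41.8, -0.1,  7.8]), 'tip': array([67.7, -0.1, 11.7]), 'origin': array([-12.4,  -0.1,  46.4]), 'rpy': array([1.000e-02, 1.522e+01, 2.000e-02]), 'F': array([-6.5,  0.2,  2.5]), 'M': array([0.21, 1.13, 0.05]), 'gw': 0.043822504973947934}
```

```bash
cat >> h.py <<'E'
def swing(ths,tip,nz=.0079):
    P=[target(tip-(.024*np.cos(np.radians(t))+.0105*np.sin(np.radians(t))),nz,t) for t in ths]
    for (p,R),(q,S) in zip(P,P[1:]): print(R.inv().apply(q-p).round(4),(R.inv()*S).as_rotvec().round(4))
E
python3 -c "
from h import *
swing([15,13,11,9,7,5,4,3,2,1,0],.0676)"
```

```text
[ 0.0004 -0.      0.0023] [-0.     -0.0349  0.    ]
[ 0.0004 -0.      0.0023] [-0.     -0.0349  0.    ]
[0.0003 0.     0.0023] [ 0.     -0.0349  0.    ]
[ 0.0003 -0.      0.0023] [ 0.     -0.0349 -0.    ]
[0.0003 0.     0.0023] [ 0.     -0.0349  0.    ]
[ 0.0001 -0.      0.0012] [ 0.     -0.0175 -0.    ]
[ 0.0001 -0.      0.0012] [ 0.     -0.0175  0.    ]
[0.0001 0.     0.0012] [ 0.     -0.0175  0.    ]
[0.0001 0.     0.0012] [ 0.     -0.0175  0.    ]
[ 0.0001 -0.      0.0012] [ 0.     -0.0175  0.    ]
```

Emit:
{"op": "play_rows", "data": {
  "steps": [
    [[0.0004,0,0.0023,0,-0.0349,0,0.03],[0.0004,0,0.0023,0,-0.0349,0,0.03],[0.0003,0,0.0023,0,-0.0349,0,0.03],[0,0,0,0,0,0,0.03]]
  ]
}}

```text
time_s: 11.5
tool_pos: [0.5593, -0.0876, 0.0348]
tool_rot: [180.0, -9.1, 172.2]
force: [-5.3, -0.8, 1.1]
grip_width: 0.0435
grasp_force: 45.0
```

```bash
python3 -c "
from h import *
print(state())"
```

```text
{'t': 11.5, 'nose': array([42.5, -0.4,  8. ]), 'tip': array([67.9, -0.4, 14.6]), 'origin': array([-15.5,  -0.4,  40.6]), 'rpy': array([0.01, 9.08, 0.01]), 'F': array([-5.1, -1.5,  1.1]), 'M': array([-0.02,  1.03,  0.06]), 'gw': 0.04346585488532025}
```

Emit:
{"op": "play_rows", "data": {
  "steps": [
    [[0.0003,0,0.0023,0,-0.0349,0,0.03],[0.0003,0,0.0023,0,-0.0349,0,0.03],[0,0,0,0,0,0,0.03]]
  ]
}}

```text
time_s: 11.8
tool_pos: [0.5583, -0.0874, 0.0303]
tool_rot: [180.0, -5.1, 172.2]
force: [-5.9, -0.1, 1.8]
grip_width: 0.0437
grasp_force: 45.0
```

Emit:
{"op": "play_rows", "data": {
  "steps": [
    [[0.0001,0,0.0012,0,-0.0175,0,0.03],[0,0,0,0,0,0,0.03]]
  ]
}}

```text
time_s: 12.0
tool_pos: [0.5581, -0.0875, 0.0292]
tool_rot: [-180.0, -4.2, 172.2]
force: [-7.6, 0.2, 3.0]
grip_width: 0.0439
grasp_force: 45.0
```

```bash
python3 -c "
from h import *
print(state())"
```

```text
{'t': 12.0, 'nose': array([43.4, -0.5,  7.9]), 'tip': array([68.1, -0.5, 16.6]), 'origin': array([-17.3,  -0.5,  35.3]), 'rpy': array([-0.01,  4.16,  0.01]), 'F': array([-7.6, -0.8,  3. ]), 'M': array([0.01, 1.4 , 0.1 ]), 'gw': 0.04391407391752031}
```

Emit:
{"op": "play_rows", "data": {
  "steps": [
    [[0.0001,0,0.0012,0,-0.0175,0,0.03],[0.0001,0,0.0012,0,-0.0175,0,0.03],[0,0,0,0,0,0,0.03]]
  ]
}}

```text
time_s: 12.3
tool_pos: [0.5577, -0.0874, 0.0268]
tool_rot: [-180.0, -2.2, 172.2]
force: [-7.8, 0.4, 4.6]
grip_width: 0.0435
grasp_force: 45.0
```

Emit:
{"op": "play_rows", "data": {
  "steps": [
    [[0.0001,0,0.0012,0,-0.0175,0,0.03],[0.0001,0,0.0012,0,-0.0175,0,0.03],[0,0,0,0,0,0,0.03],[0,0,0,0,0,0,0.03]]
  ]
}}

```text
time_s: 12.7
tool_pos: [0.5575, -0.0874, 0.0245]
tool_rot: [-180.0, -0.2, 172.2]
force: [-9.3, 0.8, 5.6]
grip_width: 0.0441
grasp_force: 45.0
```

```bash
python3 -c "
from h import *
print(state())"
```

```text
{'t': 12.7, 'nose': array([44.1, -0.5,  7.8]), 'tip': array([68.1, -0.5, 18.2]), 'origin': array([-18.3,  -0.5,  31. ]), 'rpy': array([-0.  ,  0.18, -0.  ]), 'F': array([-9.3, -0.4,  5.6]), 'M': array([0.06, 1.57, 0.05]), 'gw': 0.04410042473788569}
```

Run:
```python
from h import *
c=read_camera("wrist"); w=c["frame"][:,:,::-1]
d=read_camera("scene"); s=d["frame"][:,:,::-1]
b=np.zeros((600,800,3),np.uint8); b[:300,:800]=cv2.resize(w[90:240,60:460],(800,300),interpolation=2)
b[300:,:400]=cv2.resize(s[190:280,245:365],(400,300),interpolation=2); cv2.imwrite("pics/p4.png",b)
for n in("catch_left","catch_right"):
  for k in silhouettes("wrist",n): print(n,k["p"],k["extent"])
```

```text
catch_left 0.58 [308.3, 158.9, 343.7, 196.9]
catch_right 0.93 [168.0, 156.8, 206.5, 197.2]
catch_right 0.24 [198.7, 127.7, 320.4, 319.5]
```

View pics/p4.png

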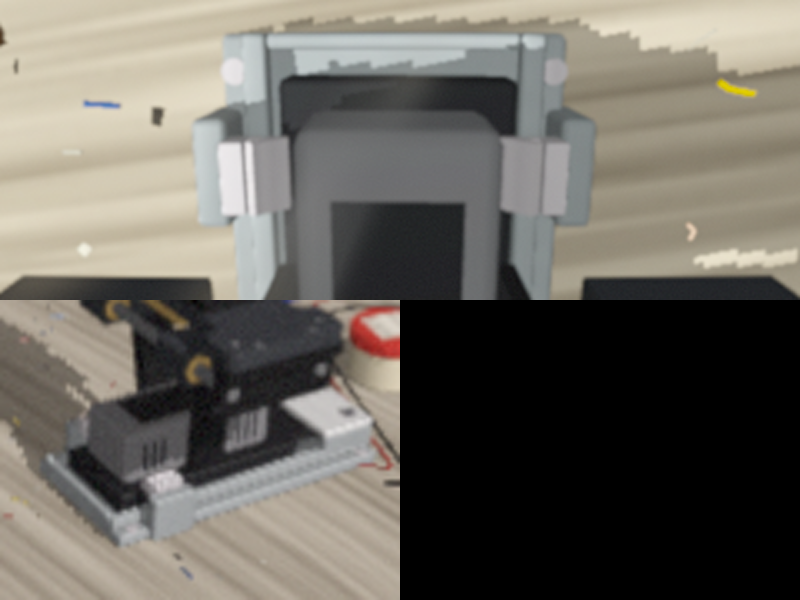

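The wrist view shows both catch noses lying over the black plate, at about (265,175) and (530,175). I press the tail a little more to make sure, then read the forces.

Emit:
{"op": "play_rows", "data": {
  "steps": [
    [[0,0,0.001,0,-0.0175,0,0.03],[0,0,0.001,0,-0.0175,0,0.03],[0,0,0,0,0,0,0.03]]
  ]
}}

```text
time_s: 13.2
tool_pos: [0.5584, -0.0875, 0.0243]
tool_rot: [180.0, 1.9, 172.2]
force: [-9.5, 1.8, 16.3]
grip_width: 0.044
grasp_force: 45.0
```

```bash
python3 -c "
from h import *
print(state())"
```

```text
{'t': 13.2, 'nose': array([45.6, -0.5, 10.1]), 'tip': array([69.2, -0.5, 21.4]), 'origin': array([-17.6,  -0.5,  31. ]), 'rpy': array([ 0.05, -1.93, -0.04]), 'F': array([-9.6,  0.5, 16.3]), 'M': array([ 0.18,  2.56, -0.16]), 'gw': 0.04399597912377341}
```

Emit:
{"op": "play_rows", "data": {
  "steps": [
    [[0,0,-0.0012,0,0.0175,0,0.03],[0.0005,0,-0.0015,0,0.0175,0,0.03],[0,0,0,0,0,0,0.03],[0,0,0,0,0,0,0.06],[0,0,0,0,0,0,0.06],[0,0,0,0,0,0,0.06],[0,0,0,0,0,0,0.06],[0,0,0,0,0,0,0.06]]
  ]
}}

```text
time_s: 14.0
tool_pos: [0.5586, -0.087, 0.0251]
tool_rot: [180.0, 0.0, 172.2]
force: [0.2, 0.1, -0.0]
grip_width: 0.0597
grasp_force: 0.0
```

Emit:
{"op": "play_rows", "data": {
  "steps": [
    [[0,0,-0.01,0,0,0,0.06],[0,0,-0.03,0,0,0,0.06],[0,0,-0.04,0,0,0,0.06],[0,0,-0.04,0,0,0,0.06],[0,0,0,0,0,0,0.06],[0,0,0,0,0,0,0.06]]
  ]
}}

```text
time_s: 14.6
tool_pos: [0.5592, -0.0871, 0.1468]
tool_rot: [180.0, 0.2, 172.2]
force: [0.2, -0.0, -0.0]
grip_width: 0.0602
grasp_force: 0.0
```

Run:
```python
from h import *
print(state())
c=read_camera("wrist"); w=c["frame"][:,:,::-1]
d=read_camera("scene"); s=d["frame"][:,:,::-1]
g=(.56,-.087,DK[2]); m=best("wrist","pack",c,[.56,-.087,.02]); 
for z in(.008,):
    from functools import partial
    r,f=fit([(c,m)],PACK[:2],(g[0],g[1],g[2],z)); print(r.round(4),f)
b=np.zeros((600,800,3),np.uint8); b[:,:460]=cv2.resize(w[60:360,140:370],(460,600),interpolation=2)
b[:280,460:]=cv2.resize(s[190:280,250:360],(340,280),interpolation=2); cv2.imwrite("pics/p5.png",b)
```

```text
{'t': 14.6, 'nose': array([ 45.8,   0. , 130.5]), 'tip': array([ 69.8,   0. , 141.1]), 'origin': array([-16.7,   0. , 153.3]), 'rpy': array([ 0.05, -0.19,  0.02]), 'F': array([ 0.2, -0. , -0. ]), 'M': array([-0.02,  0.07, -0.05]), 'gw': 0.060237521329418724}
[ 0.5614 -0.0875 -0.1393  0.0088] 0.07149678468704224
```

View pics/p5.png

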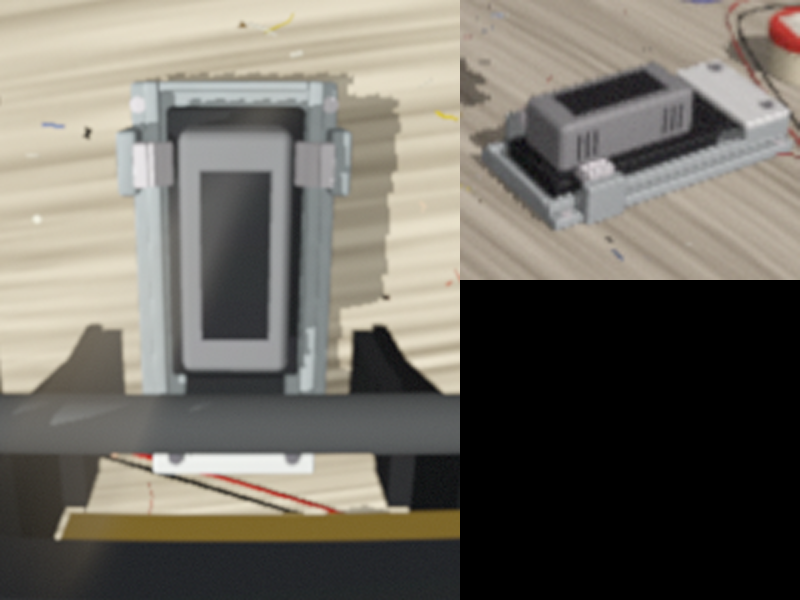

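The pack lies flat with its tongue under the lip, and the fit puts the tip at dock x ≈ 67.7, where the stop was felt. Next I check numerically how far in the catches stand, comparing with the empty-dock picture.

Run:
```python
from h import *
c=read_camera("wrist"); w=c["frame"]
Rd=Ro.from_euler('z',DK[2]); d0=np.array([DK[0],DK[1],0])
def dk(uv,z): return (1e3*Rd.inv().apply(onz(c,uv,z)-d0)).round(1)
f=lambda p:proj(c,Rd.apply(np.array(p)/1e3)+d0).round(1)
for n in("catch_left","catch_right"):
  for k in silhouettes("wrist",n):
    e=k["extent"]; print(n,round(k["p"],2),e,[dk((x,(e[1]+e[3])/2),z) for x in(e[0],e[2]) for z in(.022,.03)])
# picture tips from p5: u=140+px/2, v=60+py/2
for px in(172,296,167,305): 
    u,v=140+px/2,60+165/2; print(px,[dk((u,v),z).tolist() for z in(.021,.023,.028)])
print("expected tips closed +-26 z23/28",[f([-58,s*26,z]).tolist() for s in(1,-1) for z in(23,28)])
# row profile through the catches
print(w[142,205:300,:].mean(1).astype(int).tolist())
b=np.vstack([cv2.resize(w[125:165,195:310,::-1],(800,278),interpolation=2),cv2.resize(cv2.imread("pics/w2raw.png")[65:110,45:165],(800,300),interpolation=2)]); cv2.imwrite("pics/p6.png",b)
```

```text
catch_left 0.19 [204.1, 134.3, 224.8, 160.2] [array([-55.5, -45.9,  22. ]), array([-56.6, -44.6,  30. ]), array([-55.4, -28.1,  22. ]), array([-56.5, -27.3,  30. ])]
catch_right 0.68 [204.4, 132.0, 229.1, 159.0] [array([-57. , -45.6,  22. ]), array([-58.1, -44.3,  30. ]), array([-56.9, -24.4,  22. ]), array([-58. , -23.7,  30. ])]
catch_right 0.23 [222.3, 117.8, 293.1, 257.1] [array([-19.7, -31.2,  22. ]), array([-21.9, -30.4,  30. ]), array([-19.7,  31.4,  22. ]), array([-21.8,  30.5,  30. ])]
172 [[-59.3, -27.1, 21.0], [-59.6, -26.9, 23.0], [-60.2, -26.4, 28.0]]
296 [[-59.3, 26.1, 21.0], [-59.5, 25.9, 23.0], [-60.2, 25.4, 28.0]]
167 [[-59.4, -29.2, 21.0], [-59.6, -29.0, 23.0], [-60.2, -28.5, 28.0]]
305 [[-59.3, 29.9, 21.0], [-59.5, 29.7, 23.0], [-60.2, 29.2, 28.0]]
expected tips closed +-26 z23/28 [[[288.1, 144.3]], [[288.6, 145.1]], [[227.1, 144.4]], [[226.5, 145.2]]]
[194, 210, 225, 230, 230, 230, 226, 210, 195, 210, 216, 193, 159, 146, 148, 148, 146, 147, 147, 146, 135, 101, 69, 82, 126, 156, 167, 169, 167, 165, 166, 165, 166, 166, 166, 165, 165, 165, 165, 165, 165, 164, 164, 163, 164, 163, 163, 163, 164, 162, 162, 163, 162, 162, 162, 162, 161, 161, 161, 161, 162, 161, 162, 161, 162, 162, 161, 162, 162, 161, 161, 162, 161, 162, 162, 161, 159, 150, 136, 116, 93, 70, 81, 119, 142, 148, 147, 147, 146, 145, 146, 147, 148, 146, 141]
```

View pics/p6.png

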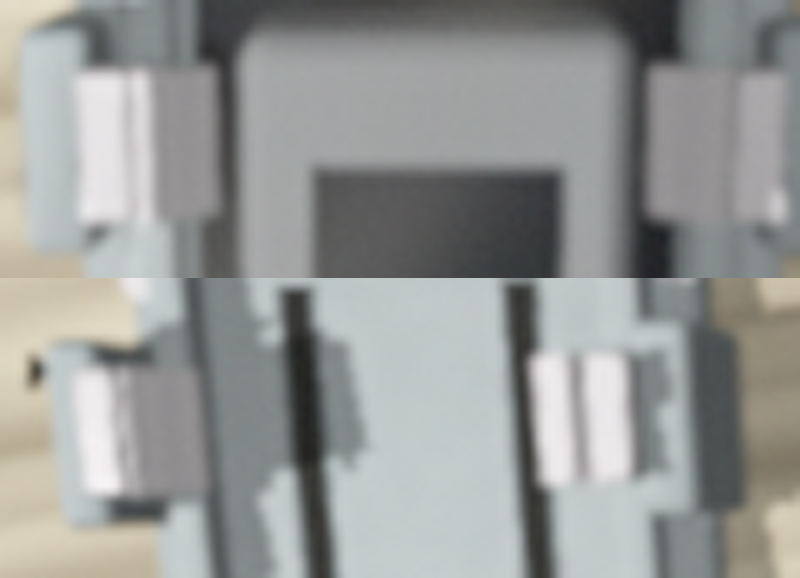

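Both catch tips stand at about ±26 mm, roughly 4 mm in over the plate edges at ±29.5 mm, so both have snapped. The hand is clear, so I hand the job in.

```bash
python3 -c "
from h import *
print(sign_off())"
```

```text
the job is handed in; nothing more can be done
None
```

The job is handed in (no verdict was returned): the pack is flat in the dock, pushed in to the stop (I felt at most about 10 N along it), with both catches over its base plate by the last pictures, the arm clear, and the jar, tape roll and capacitor never approached.

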